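# Open the tab-locked specimen canister

## Robot

A 6-joint arm with a two-finger parallel gripper is mounted at the origin on the work surface. World frame = base frame: x ahead of the robot, y to its left, z up, the work surface at z = 0. Lengths are in m, angles in degrees, forces in N, time in s.
With the tool pointing down it reaches from about 0.375 to 0.9 m from the base axis. Payload 3.1 kg.
Tool frame: the origin (TCP) lies at the very end of the fingers, on their centre line; the grasp point (between the pads) lies behind it (bot.grip_depth is the z of the grasp point in the tool frame, in m); z points along the fingers, y is the direction in which the jaws open and shut (so a half turn about z gives the same grasp; the last joint's range is limited). The gripper opens to 87 mm and grips with 3 to 60 N. Pads are 19 mm wide; open, the fingers measure 117 mm over their backs; the gripper's body (75 mm by 190 mm) begins 51 mm behind the grasp point.
Start: joints at [63.054, 30.224, 82.088, -0, 67.689, -10.227], TCP at [0.18, 0.599, 0.202] pointing down, gripper open.
Joint ranges: [-176.69, 176.69], [-43.24, 126.21], [12.49, 139.97], [-82, 262], [0, 151.66], [-163.58, 163.58]. Speed limits (degrees/s): [159.86, 159.86, 180, 180, 180, 180].

## Interface

Orientations are given as a 3x3 rotation matrix whose columns are the frame's x, y, z axes.
In Python, from rig import bot, vision gives the robot as it stands. The module is installed in compiled form; this text tells all that it offers.
- The arm moves only by the shell command python3 -m jog 'ROWS'. ROWS is JSON, a list of rows, each a list of 3 entries, a list of its own where there are three numbers: the shift along the tool's x, y, z in mm, then the turn, a rotation vector about the tool's x, y, z in degrees, then the closure, from 0 (fully open) to 1 (shut). In form: [[[dx, dy, dz], [wx, wy, wz], fingers], ...]. A call has 1 to 12 rows; each row is the pose to reach, as a shift and turn from the pose commanded when the call began, along the tool's axes at that moment; what a row does not reach only later rows make up. A row lasts 1/12 s, in which the tool goes at most 41.7 mm and 7.16 degrees, less where a joint would pass 70% of its speed; a pose out of reach is approached as far as the arm can. A call with a gripper value outside its range is refused whole. The fingers move at their own pace and stop on an object; the grip force is fixed at half the most. Time passes only in rows, so rows that repeat a pose let the fingers close. It gives the time, the measured TCP pose, the force and the opening at its end, in the units of the state.
- bot.read_state(): the state, without advancing time (a new reading comes with each control period).
- vision.capture(name): name is "scene" or "side" or "wrist"; returns the picture (420x560x3 uint8, red, green, blue); there is no depth.
- vision.camera_info(name): a dict with "intrinsics" (3x3 intrinsics, pixels), "dist" ([k1, k2, p1, p2, k3] as OpenCV has them; the pictures are not rectified), "camera_from_world" (4x4, takes a point from world to camera coordinates); the wrist camera has in their place "mount" (4x4, takes a point from camera to tool coordinates, whose origin is the TCP and whose axes are the flange's). Camera axes: x right, y up, looking along -z (the intrinsics and any distortion apply to the point x, -y, -z); pixel columns grow to the right and rows downward; lengths in m; the calibration is good to about 2 mm. A picture is of the moment at which its call begins: read the wrist's pose just before it. camera_info takes no time and is no camera call.
- bot.hand_in(): hands the job in, once; it reports no verdict.
The state is a dict: "time_s": time; "joint_positions": joint angles; "qvel": joint speeds; "tau": joint torques, N m; "position": TCP position; "tcp_rot": TCP orientation; "force": force on the tool from outside, world axes, zero at the start; "moment": the same for the moment, N m; "opening": opening from 0.0 (shut) to 1.0 (fully open).
Only numpy, scipy, OpenCV 4.12 (cv2) and the standard library are available. Lean on these libraries where they do the work, as an engineer would, in place of code of your own. Each camera call takes 0.05 s, during which the arm holds its last target. There are 200 camera calls.

## Task

Open the steel specimen canister: squeeze the two side tabs of its black cap together and, keeping them squeezed, turn the cap anticlockwise (seen from above) until you feel it come up against its stop, without forcing it; then lift the cap straight off. Set it down gently, upright, plug downwards, on the floor of the shallow square steel tray and let go; leave the vials and the eyepiece where they stand.

Things in the scene. Friction and masses are not known exactly. Their poses are not given: they have to be found in the camera images.
- canister: round steel canister, 90 mm across, screwed down by a 130 mm square foot plate. Origin on its axis at bench level, z up. Deck at 70 mm height; on it a collar ring, 74 mm outside diameter, top at 78 mm, with slots on the canister's +y and -y. The locked cap's axes are parallel to the canister's and share its axis. Over 60 N in total on canister or cap does damage; 0.3 N m is plenty: 5 degrees past the stop is too far.
- cap_mid (a point): black cap, 0.12 kg, on the canister. Point on its axis, 31 mm above its foot, 85 mm above the canister's origin; z up, y through the two tabs. A 27 mm plug, 16 mm long, 37 mm over its two lugs, then a 45 mm body whose top is 15 mm above the point. It turns anticlockwise to a hidden stop, 31 to 75 degrees from locked, and lifts off only there or up to 5 degrees short. It stands by itself on its plug.
- tab_a (a joint): travel of the tab on the cap's +y side, m: 0 = out (tooth in the slot, cap locked), 0.005 = pressed fully in towards the cap's axis. Spring: 5 N to start, 11 N fully in. The cap turns only with both tabs in by more than 3.5 mm; keep them in while turning.
- tab_b (a joint): the same for the tab on the cap's -y side
- tab_a_face (a point): middle of the flat upright finger face of the tab on the cap's +y side: 24 mm wide, 30 mm high, 30 mm from the cap's axis when out (60 mm over both faces, 50 mm pressed in), 10 mm higher than cap_mid. Lower edge 2 mm above the collar; below it a tooth reaches 4 mm farther out into the collar's slot.
- tab_b_face (a point): the same on the -y tab
- tray: shallow open square steel tray, 150 x 150 mm, rim 12 mm high, walls and floor 3 mm thick, fixed. Origin under its centre at bench level; z up.
- vial_a: small clear vial with a black cap, 33 mm across and 58 mm high, standing on the bench; origin under its centre. Leave it alone.
- vial_b: a second vial like the first. Leave it alone.
- eyepiece: black microscope eyepiece, 40 mm across and 56 mm high, standing on the bench; origin under its centre. Leave it alone.
Things that resemble listed ones, but are neither listed nor needed, are in the scene too. There is more than one size of the canister; the job needs the smaller.

How it is judged (in metres and radians):
On the way, in this order (a step that is already met when the one before it is completed fails the run):
1. both tabs are squeezed in while the cap sits on the canister (value of joint each of tab_a, tab_b above 0.0035 m and horizontal distance between cap_mid and canister below 0.004 m and z of cap_mid in the frame of canister below 0.089 m), for 0.1 s.
2. the cap, still seated, is turned by more than 20 degrees (angle between the y axis of cap_mid and the y axis of canister, either way round above 0.35 rad and horizontal distance between cap_mid and canister below 0.004 m and z of cap_mid in the frame of canister below 0.089 m), for 0.1 s.
3. the cap, still held by the fingers, stands upright on the tray's floor (contact force between the fingers and tab_a above 0.5 N and contact force between anything else and tray above 0.2 N and z of cap_mid in the frame of tray below 0.039 m and angle between cap_mid's own z axis and vertical below 0.15 rad), for 0.05 s.
At the end, for the whole second after the job is handed in: the cap stands upright (within 6 degrees) on its plug on the tray's floor, its axis within 55 mm of the tray's centre along each of the tray's sides, released, both tabs sprung out, at rest (x of cap_mid in the frame of tray between -0.055 and 0.055 m and y of cap_mid in the frame of tray between -0.055 and 0.055 m and z of cap_mid in the frame of tray below 0.037 m and angle between cap_mid's own z axis and vertical below 0.1 rad and value of joint each of tab_a, tab_b below 0.001 m and velocity of joint tab_a below 0.01 m/s); the robot touches nothing.
It fails at once if the canister or its cap is forced (more than 60 N between canister and anything) (contact force between canister and anything else above 60 N).
It fails at once if the cap is banged down on the tray (more than 40 N) (contact force between tray and anything else above 40 N).
It fails at once if a vial or the eyepiece is moved by more than 15 mm or tipped (distance of any of vial_a, vial_b, eyepiece from where it was at the start of the episode above 0.015 m or angle between any of vial_a, vial_b, eyepiece's own z axis and vertical above 0.3 rad).
It also fails if it takes over 61 s, if anything falls off the work surface, if the arm or the gripper's body presses on something with over 40 N, if the wrist force passes 120 N, or if a joint passes its speed limit or range.

## Working session

There is one attempt and no reset: what is moved stays moved. The work goes in short steps, Python scripts to look and compute and a shell command to move; the robot and the scene stay as the last step left them, time stands still between calls to the robot, and variables do not carry over. Pictures are saved under pics/ and viewed, about 8 in all and at most 12, crops included, and the job is handed in when it is done.

```bash
mkdir -p pics; python3 - <<'E'
from rig import bot, vision
import cv2,numpy as np
s=bot.read_state();print({k:np.round(v,3).tolist() for k,v in s.items()},bot.grip_depth)
for n in("scene","side","wrist"):
    im=vision.capture(n);cv2.imwrite(f"pics/{n}0.png",im[:,:,::-1])
    print(n,{k:np.round(v,4).tolist() for k,v in vision.camera_info(n).items()})
E
```

```text
{'time_s': 0.0, 'joint_positions': [63.053, 30.276, 82.158, -0.002, 67.688, -10.228], 'qvel': [0.016, 0.036, -0.05, -0.064, 0.123, -0.047], 'tau': [-0.0, -44.004, -17.659, 0.063, 0.058, -0.0], 'position': [0.179, 0.598, 0.201], 'tcp_rot': [[-0.958, 0.288, -0.001], [0.288, 0.958, -0.002], [0.0, -0.002, -1.0]], 'force': [0.101, -0.298, -0.296], 'moment': [-0.051, -0.001, 0.001], 'opening': 1.001} -0.0187
scene {'intrinsics': [[510.112, 0.0, 276.514], [0.0, 510.112, 202.0516], [0.0, 0.0, 1.0]], 'dist': [-0.1158, 0.0, 0.0, 0.0, 0.0], 'camera_from_world': [[-0.2051, 0.9785, -0.0194, 0.1222], [-0.5385, -0.0963, 0.8371, 0.1936], [0.8173, 0.1821, 0.5467, -1.5533], [0.0, 0.0, 0.0, 1.0]]}
side {'intrinsics': [[499.0528, 0.0, 271.0811], [0.0, 499.0528, 196.1547], [0.0, 0.0, 1.0]], 'dist': [0.0262, 0.0, 0.0, 0.0, 0.0], 'camera_from_world': [[0.966, -0.2582, 0.0125, -0.4723], [0.1712, 0.6754, 0.7173, -0.1407], [-0.1936, -0.6908, 0.6966, -0.9667], [0.0, 0.0, 0.0, 1.0]]}
wrist {'intrinsics': [[340.5862, 0.0, 277.9721], [0.0, 340.5862, 212.2879], [0.0, 0.0, 1.0]], 'dist': [0.0227, 0.0, 0.0, 0.0, 0.0], 'mount': [[0.0003, 0.9629, 0.2698, 0.0742], [1.0, -0.0003, -0.0001, 0.0005], [-0.0, 0.2698, -0.9629, -0.1828], [0.0, 0.0, 0.0, 1.0]]}
```

View pics/scene0.png

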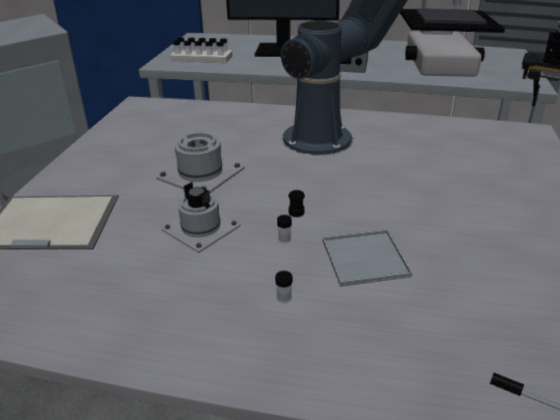

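View pics/side0.png

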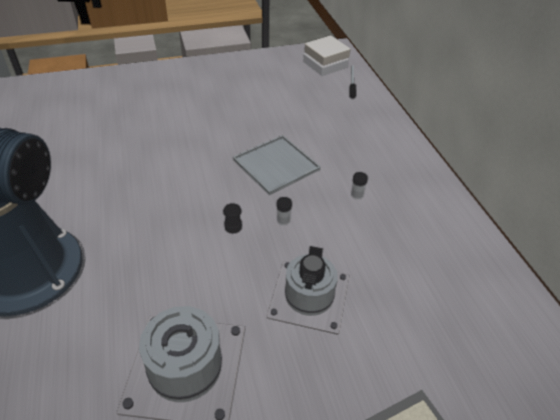

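The scene picture shows two canisters. The one at (198,212) is smaller and carries the black cap with tabs. The one at (198,158) is larger and open. In the side picture they are at (311,280) and (181,350). The tray is at (365,257) in scene and (277,164) in side; the vials and eyepiece stand between it and the canister. The small capped canister fits the description. I'll confirm it in enlarged crops.

```bash
python3 - <<'E'
import cv2,numpy as np
a=cv2.imread("pics/scene0.png")[170:255,155:250];b=cv2.imread("pics/side0.png")[235:335,260:360]
a=cv2.resize(a,(400,358),interpolation=cv2.INTER_CUBIC);b=cv2.resize(b,(400,400),interpolation=cv2.INTER_CUBIC)
a=cv2.copyMakeBorder(a,0,42,0,0,0)
o=cv2.convertScaleAbs(np.hstack([a,b]),alpha=1.6,beta=10)
cv2.imwrite("pics/crop1.png",o)
E
```

```text
(no output)
```

View pics/crop1.png

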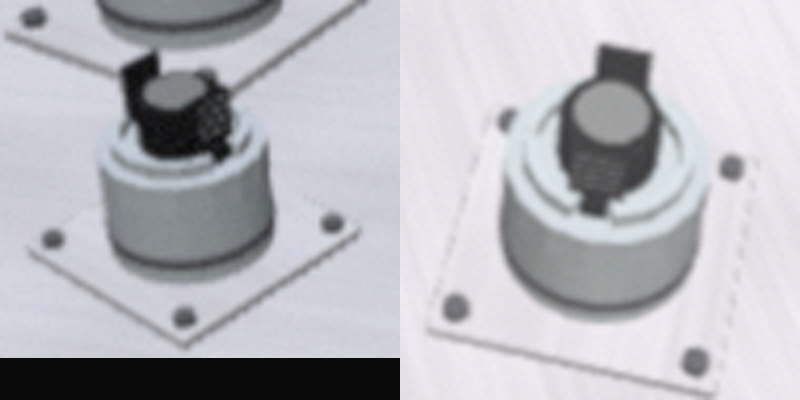

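The crop confirms it: the small canister carries the black cap, with its top disc at scene (196.6,192.1) and side (312.7,263.2). One tab points away and one towards the side camera, with its tooth in a slot. Now I'll measure.

```bash
cat > h.py <<'E'
import cv2,numpy as np
from rig import bot,vision
def ray(n,p,st=None):
    i=vision.camera_info(n)
    q=cv2.undistortPoints(np.array([[p]],float),i["intrinsics"],np.array(i["dist"]))[0,0]
    d=np.array([q[0],-q[1],-1.])
    if n=="wrist":
        M=np.array(i["mount"]);R=np.array(st["tcp_rot"])
        return R@M[:3,3]+np.array(st["position"]),R@M[:3,:3]@d
    T=np.array(i["camera_from_world"]);return -T[:3,:3].T@T[:3,3],T[:3,:3].T@d
def onz(n,p,z,st=None):
    o,d=ray(n,p,st);return o+d*(z-o[2])/d[2]
def tri(*r):
    A=0;b=0
    for o,d in r:
        d=d/np.linalg.norm(d);P=np.eye(3)-np.outer(d,d);A=A+P;b=b+P@o
    return np.linalg.solve(A,b)
E
python3 - <<'E'
from h import *
np.set_printoptions(precision=4,suppress=True)
S=lambda u,v:(155+u*95/400,170+v*85/358)
D=lambda u,v:(260+(u-400)/4,235+v/4)
print("top tri",tri(ray("scene",S(175,93)),ray("side",D(611,113))),onz("scene",S(175,93),.1),onz("side",D(611,113),.1))
print("tab far top side",onz("side",D(625,49),.110),"scene",onz("scene",S(140,62),.110))
print("near tooth side",onz("side",D(596,210),.078), "scene",onz("scene",S(224,155),.078))
for n,p in(("scene",S(185,345)),("scene",S(360,230)),("scene",S(28,250)),("side",D(428,330)),("side",D(715,395))):print(n,"foot",onz(n,p,.003))
# tray corners
for n,ps in(("scene",[(323,237),(388,231),(409,276),(340,283)]),("side",[(233,162),(283,137),(320,167),(271,192)])):
    for p in ps:print(n,"tray",onz(n,p,.012))
for nm,a,b,h in(("va",(284,219),(284,204),.058),("vb",(284,278),(360,179),.058),("eye",(297,195),(232,210),.056)):
    print(nm,onz("scene",a,h),onz("side",b,h))
print(onz("scene",(198,140),.12),onz("side",(181,338),.12))
E
```

```text
top tri [ 0.5089 -0.1966  0.0993] [ 0.5093 -0.1958  0.1   ] [ 0.509  -0.1978  0.1   ]
tab far top side [ 0.5229 -0.1731  0.11  ] scene [ 0.4983 -0.2181  0.11  ]
near tooth side [ 0.4933 -0.2295  0.078 ] scene [ 0.5294 -0.1643  0.078 ]
scene foot [ 0.5947 -0.1713  0.003 ]
scene foot [ 0.4806 -0.1092  0.003 ]
scene foot [ 0.5319 -0.284   0.003 ]
side foot [ 0.4219 -0.2226  0.003 ]
side foot [ 0.5347 -0.2852  0.003 ]
scene tray [0.5054 0.0855 0.012 ]
scene tray [0.4578 0.2255 0.012 ]
scene tray [0.603  0.2711 0.012 ]
scene tray [0.6474 0.1379 0.012 ]
side tray [0.4492 0.2018 0.012 ]
side tray [0.591  0.2663 0.012 ]
side tray [0.6439 0.134  0.012 ]
side tray [0.51  0.08  0.012]
va [0.5173 0.0011 0.058 ] [ 0.5136 -0.0072  0.058 ]
vb [0.7035 0.0378 0.058 ] [0.6938 0.0257 0.058 ]
eye [0.4142 0.0115 0.056 ] [0.4075 0.0041 0.056 ]
[ 0.3004 -0.2634  0.12  ] [ 0.2721 -0.2952  0.12  ]
```

The cap top triangulates to (0.509,-0.197,0.099), where z should be 0.100. The tab axis lies at about 61° and the foot edges agree. The tray centre is about (0.551,0.175). I'll use the grasp with tool y at -118.8°, so that j6 has room for the anticlockwise turn.

```bash
cat >> h.py <<'E'
def togo(p,yaw=None):
    s=bot.read_state();R=np.array(s["tcp_rot"])
    y=np.degrees(np.arctan2(R[1,1],R[0,1]))
    print("t",round(s["time_s"],2),"pos",np.round(s["position"],4),"yaw",round(y,2),"tilt",np.round(R[:2,2],4),"j6",round(s["joint_positions"][5],1))
    print("shift mm",np.round(1000*R.T@(np.array(p)-s["position"]),1),"wz",None if yaw is None else round((y-yaw+180)%360-180,2))
E
python3 -m jog '[[[-302,-168,-20],[0,0,80],0],[[-302,-168,-20],[0,0,80],0],[[-302,-168,-20],[0,0,80],0],[[-302,-168,-20],[0,0,80],0],[[-302,-168,-20],[0,0,80],0],[[-302,-168,-20],[0,0,80],0],[[-302,-168,-20],[0,0,80],0],[[-302,-168,-20],[0,0,80],0],[[-302,-168,-20],[0,0,80],0],[[-302,-168,-20],[0,0,80],0],[[-302,-168,-20],[0,0,80],0],[[-302,-168,-20],[0,0,80],0]]'
python3 -c "
from h import *
togo([.5,0,.24],-85)"
```

```text
time_s: 1.15
position: [0.421, 0.3501, 0.2216]
tcp_rot: [[0.121, 0.993, -0.001], [0.993, -0.121, -0.0], [-0.0, -0.001, -1.0]]
force: [0.0, 0.3, -0.7]
opening: 1.0
t 1.15 pos [0.421  0.3501 0.2216] yaw -6.97 tilt [-0.0006 -0.0002] j6 35.0
shift mm [-337.9  120.9  -18.4] wz 78.03
```

```bash
python3 -m jog '[[[-338,121,-18],[0,0,78],0],[[-338,121,-18],[0,0,78],0],[[-338,121,-18],[0,0,78],0],[[-338,121,-18],[0,0,78],0],[[-338,121,-18],[0,0,78],0],[[-338,121,-18],[0,0,78],0],[[-338,121,-18],[0,0,78],0],[[-338,121,-18],[0,0,78],0],[[-338,121,-18],[0,0,78],0],[[-338,121,-18],[0,0,78],0],[[-338,121,-18],[0,0,78],0],[[-338,121,-18],[0,0,78],0]]'
python3 -c "
from h import *
togo([.509,-.197,.2],-118.8)"
```

```text
time_s: 2.15
position: [0.5012, 0.0005, 0.2397]
tcp_rot: [[0.996, 0.091, -0.0], [0.091, -0.996, 0.0], [-0.0, -0.0, -1.0]]
force: [-0.4, -0.3, -0.0]
opening: 0.999
t 2.15 pos [5.012e-01 5.000e-04 2.397e-01] yaw -84.76 tilt [-0.0005  0.0001] j6 72.0
shift mm [-10.2 197.4  39.6] wz 34.04
```

```bash
python3 -m jog '[[[-10,197,40],[0,0,34],0],[[-10,197,40],[0,0,34],0],[[-10,197,40],[0,0,34],0],[[-10,197,40],[0,0,34],0],[[-10,197,40],[0,0,34],0],[[-10,197,40],[0,0,34],0],[[-10,197,40],[0,0,34],0],[[-10,197,40],[0,0,34],0]]'
python3 - <<'E'
from h import *
togo([.509,-.197,.084],-118.8)
im=vision.capture("wrist");cv2.imwrite("pics/w1.png",cv2.convertScaleAbs(im[:,:,::-1],alpha=1.4,beta=10))
E
```

```text
time_s: 2.82
position: [0.5091, -0.1951, 0.1996]
tcp_rot: [[0.879, -0.477, -0.001], [-0.477, -0.879, 0.001], [-0.002, -0.001, -1.0]]
force: [-1.1, 0.6, -0.2]
opening: 0.998
t 2.82 pos [ 0.5091 -0.1951  0.1996] yaw -118.51 tilt [-0.0011  0.0013] j6 85.8
shift mm [  1.    1.8 115.5] wz 0.29
```

View pics/w1.png

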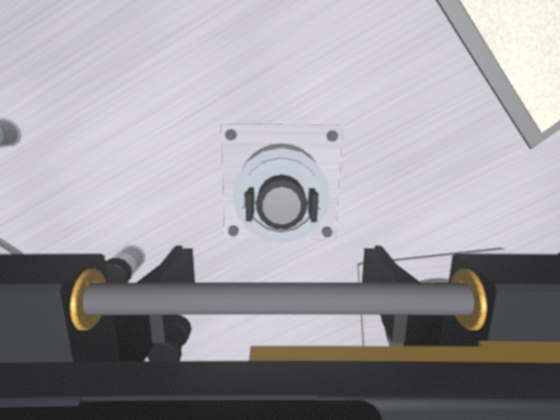

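The wrist view shows the cap's top disc at (282,203), tabs at (250,204) and (314,205), and the four foot bolts at (231,134), (332,135), (327,231) and (233,230).

```bash
python3 - <<'E'
from h import *
np.set_printoptions(precision=4,suppress=True)
im=cv2.imread("pics/w1.png");g=cv2.cvtColor(im,cv2.COLOR_BGR2GRAY)
c=g[165:245,235:330];cnt,_=cv2.findContours(((c>70)&(c<185)).astype("uint8"),cv2.RETR_LIST,cv2.CHAIN_APPROX_NONE)
_,L,st,ce=cv2.connectedComponentsWithStats((c<70).astype("uint8"))
print([(s[:5].tolist(),np.round(k+[235,165],1)) for s,k in zip(st,ce) if s[4]>30])
s=bot.read_state()
w=lambda p,z:onz("wrist",p,z,s)
print("top",w((282,203),.1))
a,b=w((250,204.5),.11),w((314,204.5),.11);print(a,b,(a+b)/2,np.degrees(np.arctan2(*(a-b)[1::-1])),np.linalg.norm(a-b))
B=[w(p,.005) for p in((231,134),(332,135),(327,231),(233,230))];print("foot",np.mean(B,0),[np.degrees(np.arctan2(*(B[i]-B[j])[1::-1])) for i,j in((0,1),(3,2),(0,3),(1,2))])
togo([.509,-.197,.084],-118.8)
E
```

```text
[([0, 0, 95, 80, 7341], array([282., 205.])), ([26, 11, 41, 15, 135], array([280.4, 180.5])), ([12, 24, 6, 24, 49], array([250.9, 197.6])), ([74, 24, 8, 28, 70], array([311.2, 199.4]))]
top [ 0.5098 -0.1984  0.1   ]
[ 0.5235 -0.1756  0.11  ] [ 0.4984 -0.2221  0.11  ] [ 0.511  -0.1988  0.11  ] 61.53478643262683 0.05284068509543688
foot [ 0.5079 -0.1969  0.005 ] [np.float64(60.970862505550535), np.float64(60.896251045332946), np.float64(-29.414456763336744), np.float64(-29.03819030128464)]
t 2.87 pos [ 0.5092 -0.1946  0.1998] yaw -118.49 tilt [-0.0007  0.0009] j6 85.8
shift mm [  1.1   2.3 115.8] wz 0.31
```

```bash
python3 -m jog '[[[1,2.5,20],[0,0,0.4],0],[[1,2.5,50],[0,0,0.4],0],[[1,2.5,70],[0,0,0.4],0],[[1,2.5,80],[0,0,0.4],0],[[1,2.5,80],[0,0,0.4],0],[[1,2.5,80],[0,0,0.4],0]]'
python3 - <<'E'
from h import *
togo([.509,-.1975,.085],-118.9)
im=vision.capture("wrist");cv2.imwrite("pics/w2.png",cv2.convertScaleAbs(im[:,:,::-1],alpha=1.4,beta=10))
togo([.509,-.1975,.085],-118.9)
E
```

```text
time_s: 3.37
position: [0.5095, -0.1978, 0.1202]
tcp_rot: [[0.875, -0.484, 0.0], [-0.484, -0.875, 0.0], [0.0, -0.0, -1.0]]
force: [0.1, -0.5, 0.2]
opening: 0.997
t 3.37 pos [ 0.5095 -0.1978  0.1202] yaw -118.98 tilt [0. 0.] j6 86.0
shift mm [-0.6 -0.  35.2] wz -0.08
t 3.42 pos [ 0.5101 -0.1985  0.1209] yaw -119.01 tilt [ 0.0016 -0.001 ] j6 86.0
shift mm [-1.5 -0.3 35.9] wz -0.11
```

View pics/w2.png

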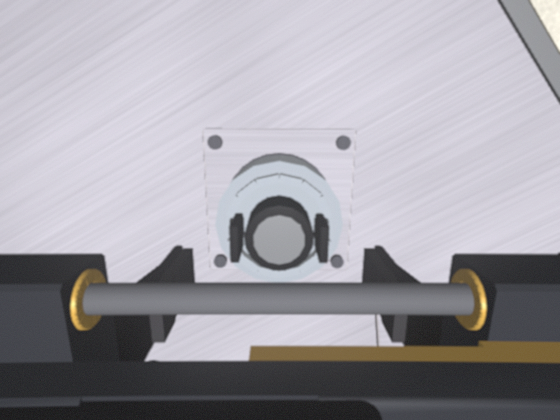

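The cap at (279,239) is centred between the fingertips (187 and 370), with tabs at 236 and 322. I'll descend gently.

```bash
python3 -c "
from h import *
print(onz('wrist',(279,239),.1,bot.read_state()))"
python3 -m jog '[[[-0.5,0,10],[0,0,0],0],[[-0.5,0,20],[0,0,0],0],[[-0.5,0,28],[0,0,0],0],[[-0.5,0,32],[0,0,0],0],[[-0.5,0,35],[0,0,0],0],[[-0.5,0,35],[0,0,0],0]]'
python3 -c "
from h import *
togo([.509,-.1975,.085],-118.9);s=bot.read_state();print(s['force'],s['moment'])"
```

```text
[ 0.50877896 -0.19807527  0.1       ]
time_s: 3.92
position: [0.5082, -0.1984, 0.0839]
tcp_rot: [[0.874, -0.487, -0.001], [-0.487, -0.874, 0.001], [-0.002, -0.0, -1.0]]
force: [-0.3, 0.6, 0.4]
opening: 1.0
t 3.92 pos [ 0.5082 -0.1984  0.0839] yaw -119.13 tilt [-0.0015  0.0009] j6 86.1
shift mm [ 0.3 -1.1 -1.1] wz -0.23
[-0.27389465  0.61971194  0.42694388] [-0.00358645  0.14838868 -0.03347206]
```

```bash
python3 -m jog '[[[0,0,0],[0,0,0],0.2],[[0,0,0],[0,0,0],0.3],[[0,0,0],[0,0,0],0.4],[[0,0,0],[0,0,0],0.45],[[0,0,0],[0,0,0],0.6],[[0,0,0],[0,0,0],1],[[0,0,0],[0,0,0],1],[[0,0,0],[0,0,0],1],[[0,0,0],[0,0,0],1]]'
python3 -c "
from h import *
togo([.509,-.1975,.085],-118.9);s=bot.read_state();print(s['force'],s['moment'])"
```

```text
time_s: 4.67
position: [0.509, -0.1987, 0.0859]
tcp_rot: [[0.874, -0.487, 0.001], [-0.487, -0.874, -0.001], [0.001, 0.0, -1.0]]
force: [-1.0, 1.5, 8.4]
opening: 0.524
t 4.67 pos [ 0.509  -0.1987  0.0859] yaw -119.11 tilt [ 0.0008 -0.0005] j6 86.1
shift mm [-0.5 -1.   0.9] wz -0.21
[-1.04784788  1.47828501  8.35818912] [0.14078627 0.35230038 0.02795291]
```

Opening 0.524 (45.6 mm) is less than the expected 50 mm, and there is 8 N upwards on the tool. I'll look from the side and wrist.

```bash
python3 - <<'E'
from h import *
a=vision.capture("wrist")[180:400,150:410,::-1];b=vision.capture("side")[200:340,230:390,::-1];c=vision.capture("scene")[140:250,140:260,::-1]
o=np.hstack([cv2.resize(x,(400,h),interpolation=cv2.INTER_CUBIC) for x,h in((b,350),(c,350))])
cv2.imwrite("pics/g1.png",cv2.convertScaleAbs(o,alpha=1.8,beta=20));cv2.imwrite("pics/gw.png",cv2.convertScaleAbs(a,alpha=1.5))
s=bot.read_state();print(s['opening'],s['force'],s['position'])
E
```

```text
0.5284703593816393 [-1.18801058  0.93234726  6.99752108] [ 0.50897965 -0.19865761  0.08592693]
```

View pics/g1.png

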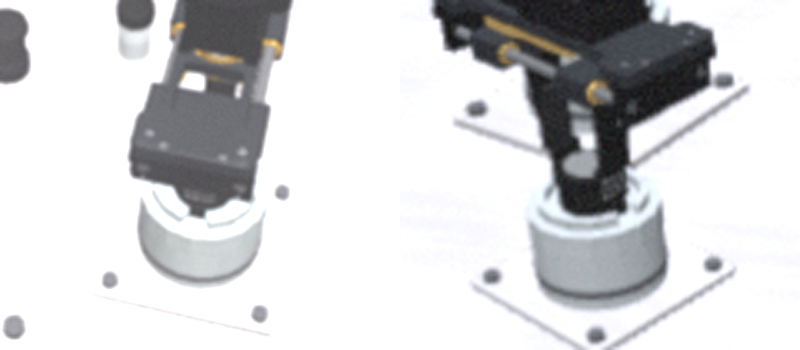

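Both pads sit on the tab faces with the tabs pushed in. I'll ease the vertical load by 1 mm and begin turning.

```bash
python3 -m jog '[[[0,0,-0.5],[0,0,0],1],[[0,0,-1],[0,0,0],1],[[0,0,-1],[0,0,-2],1],[[0,0,-1],[0,0,-4],1],[[0,0,-1],[0,0,-6],1],[[0,0,-1],[0,0,-6],1]]'
python3 -c "
from h import *
togo([.509,-.1975,.085],-118.9);s=bot.read_state();print(s['force'],s['moment'],s['opening'])"
```

```text
time_s: 5.32
position: [0.5089, -0.1987, 0.086]
tcp_rot: [[0.92, -0.392, 0.0], [-0.392, -0.92, -0.0], [0.0, 0.0, -1.0]]
force: [-0.7, 0.5, 2.5]
opening: 0.525
t 5.32 pos [ 0.5089 -0.1987  0.086 ] yaw -113.09 tilt [ 0.0004 -0.0003] j6 80.0
shift mm [-0.4 -1.1  1. ] wz 5.81
[-0.71784331  0.4770381   2.53648543] [-0.02816203  0.19776425  0.02911745] 0.5249609123274083
```

```bash
python3 -m jog '[[[0,0,0],[0,0,-3],1],[[0,0,0],[0,0,-6],1],[[0,0,0],[0,0,-9],1],[[0,0,0],[0,0,-12],1],[[0,0,0],[0,0,-15],1],[[0,0,0],[0,0,-18],1],[[0,0,0],[0,0,-21],1],[[0,0,0],[0,0,-22],1],[[0,0,0],[0,0,-22],1]]'
python3 - <<'E'
from h import *
togo([.509,-.1975,.085],-118.9);s=bot.read_state();print(s['force'],s['moment'],s['opening'])
b=vision.capture("side")[200:340,230:390,::-1];c=vision.capture("scene")[140:250,140:260,::-1]
o=np.hstack([cv2.resize(x,(400,h),interpolation=cv2.INTER_CUBIC) for x,h in((b,350),(c,350))])
cv2.imwrite("pics/g2.png",cv2.convertScaleAbs(o,alpha=1.8,beta=20))
E
```

```text
time_s: 6.07
position: [0.5088, -0.1985, 0.086]
tcp_rot: [[1.0, -0.021, 0.0], [-0.021, -1.0, 0.0], [0.0, -0.0, -1.0]]
force: [-1.4, 0.5, 3.4]
opening: 0.525
t 6.07 pos [ 0.5088 -0.1985  0.086 ] yaw -91.18 tilt [0.0003 0.    ] j6 58.1
shift mm [ 0.2 -1.   1. ] wz 27.72
[-1.3614535   0.50095541  3.43587431] [ 0.05966476  0.22528166 -0.04711645] 0.5253747862136158
```

View pics/g2.png

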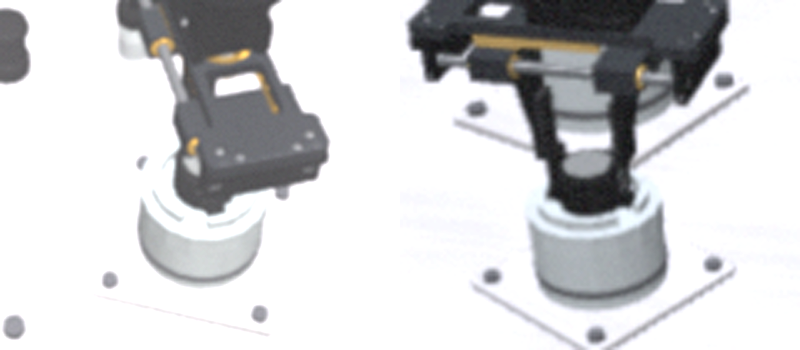

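The cap turns with the fingers: the collar slots are now empty and the teeth lie off them. I've turned it 28°. From here I'll go in small steps and feel for the stop.

```bash
cat > f.py <<'E'
from h import *
s=bot.read_state();R=s["tcp_rot"];print("yaw",round(np.degrees(np.arctan2(R[1][1],R[0][1])),2),"F",np.round(s["force"],1),"M",np.round(s["moment"],3),"op",round(s["opening"],3),"tau6",np.round(s["tau"][5],3))
E
python3 f.py; python3 -m jog '[[[0,0,0],[0,0,-1.5],1],[[0,0,0],[0,0,-3],1],[[0,0,0],[0,0,-3],1]]' >/dev/null; python3 f.py
```

```text
yaw -91.19 F [-1.7  0.9  3.7] M [ 0.062  0.209 -0.02 ] op 0.524 tau6 -0.025
yaw -88.15 F [0.1 0.6 4.8] M [ 0.176  0.204 -0.038] op 0.525 tau6 -0.182
```

```bash
python3 -m jog '[[[0,0,0],[0,0,-1.5],1],[[0,0,0],[0,0,-2],1],[[0,0,0],[0,0,-2],1]]' >/dev/null; python3 f.py
```

```text
yaw -86.2 F [0.7 1.7 4.5] M [ 0.243  0.229 -0.095] op 0.526 tau6 -0.153
```

```bash
python3 -m jog '[[[0,0,0],[0,0,-1.5],1],[[0,0,0],[0,0,-2.5],1],[[0,0,0],[0,0,-2.5],1]]' >/dev/null; python3 f.py
```

```text
yaw -83.76 F [0.1 1.6 5.2] M [ 0.383  0.306 -0.346] op 0.522 tau6 -0.448
```

```bash
python3 -m jog '[[[0,0,0],[0,0,0],1],[[0,0,0],[0,0,0],1]]' >/dev/null; python3 f.py;python3 -m jog '[[[0,0,0],[0,0,0.5],1],[[0,0,0],[0,0,0.5],1]]' >/dev/null; python3 f.py
```

```text
yaw -83.79 F [-0.7  2.7  5.3] M [ 0.364  0.253 -0.36 ] op 0.526 tau6 -0.341
yaw -84.28 F [-0.5  2.1  6.5] M [ 0.345  0.186 -0.184] op 0.526 tau6 -0.183
```

The moment rises steeply, about 0.35 N m per degree, and eases when backed off. That is the stop, about 35° from locked. I'll relieve it slightly and lift straight up.

```bash
python3 -m jog '[[[0,0,0],[0,0,0.5],1],[[0,0,-1],[0,0,0.5],1],[[0,0,-3],[0,0,0.5],1],[[0,0,-5],[0,0,0.5],1],[[0,0,-5],[0,0,0.5],1]]' ; python3 f.py
```

```text
time_s: 7.67
position: [0.5079, -0.198, 0.0899]
tcp_rot: [[0.996, 0.093, -0.002], [0.093, -0.996, 0.001], [-0.002, -0.002, -1.0]]
force: [0.8, 0.9, -8.5]
opening: 0.519
yaw -84.65 F [ 0.8  0.9 -8.5] M [ 0.119  0.01  -0.148] op 0.519 tau6 -0.176
```

```bash
python3 -m jog '[[[0,0,0],[0,0,0],1],[[0,0,0],[0,0,0],1]]' ; python3 f.py
```

```text
time_s: 7.83
position: [0.508, -0.198, 0.0901]
tcp_rot: [[0.996, 0.094, -0.002], [0.094, -0.996, 0.001], [-0.002, -0.001, -1.0]]
force: [1.2, 0.9, -8.5]
opening: 0.514
yaw -84.63 F [ 1.2  0.9 -8.5] M [ 0.126 -0.027 -0.167] op 0.514 tau6 -0.18
```

```bash
python3 - <<'E'
from h import *
b=vision.capture("side")[230:320,265:365,::-1];c=vision.capture("scene")[170:245,155:245,::-1]
o=np.hstack([cv2.resize(x,(400,h),interpolation=cv2.INTER_CUBIC) for x,h in((b,350),(c,350))])
cv2.imwrite("pics/g3.png",cv2.convertScaleAbs(o,alpha=1.8,beta=20))
E
```

```text
(no output)
```

View pics/g3.png

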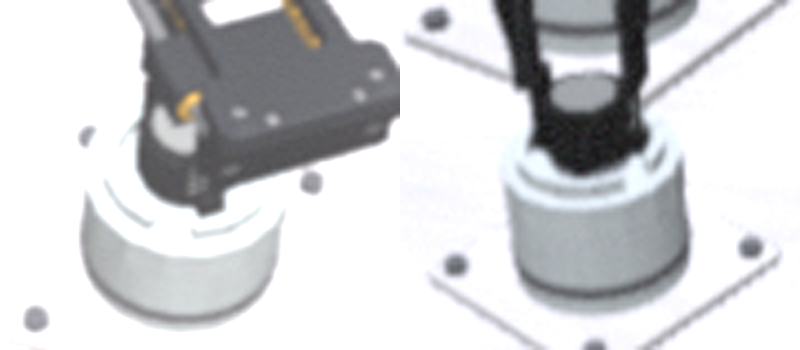

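The disc has risen about 1.6 px in the scene view (roughly 4 mm), so the cap is coming up but with drag. I'll relieve the residual torque a little more and continue slowly.

```bash
python3 -m jog '[[[0,0,0],[0,0,0.6],1],[[0,0,0],[0,0,0.6],1]]' >/dev/null; python3 f.py; python3 -m jog '[[[0,0,-1],[0,0,0],1],[[0,0,-2],[0,0,0],1],[[0,0,-2],[0,0,0],1]]'|sed -n 2p ; python3 f.py
```

```text
yaw -85.24 F [-0.3  2.5 -4.1] M [ 0.45   0.26  -0.113] op 0.519 tau6 -0.031
position: [0.5084, -0.1981, 0.0933]
yaw -85.22 F [-1.5  1.7 -2.9] M [ 0.573  0.353 -0.114] op 0.524 tau6 -0.091
```

```bash
python3 -m jog '[[[0,0,-3],[0,0,0],1],[[0,0,-7],[0,0,0],1],[[0,0,-12],[0,0,0],1],[[0,0,-20],[0,0,0],1],[[0,0,-35],[0,0,0],1],[[0,0,-60],[0,0,0],1],[[0,0,-85],[0,0,0],1],[[0,0,-97],[0,0,0],1],[[0,0,-97],[0,0,0],1]]'
python3 f.py; python3 -c "
from h import *
togo([.551,.175,.19],-70)
im=vision.capture('side')[150:330,230:410,::-1];c=vision.capture('scene')[110:245,130:265,::-1]
cv2.imwrite('pics/g4.png',cv2.convertScaleAbs(np.hstack([cv2.resize(im,(400,400)),cv2.resize(c,(400,400))]),alpha=1.7,beta=15))"
```

```text
time_s: 9.1
position: [0.512, -0.2012, 0.1948]
tcp_rot: [[0.996, 0.084, 0.01], [0.084, -0.996, -0.007], [0.009, 0.008, -1.0]]
force: [-0.3, -0.6, -1.5]
opening: 0.52
yaw -85.2 F [-0.3 -0.6 -1.5] M [-0.047  0.18   0.053] op 0.52 tau6 -0.004
t 9.1 pos [ 0.512  -0.2012  0.1948] yaw -85.2 tilt [ 0.0096 -0.0072] j6 52.2
shift mm [  70.3 -371.6    2.4] wz -15.2
```

View pics/g4.png

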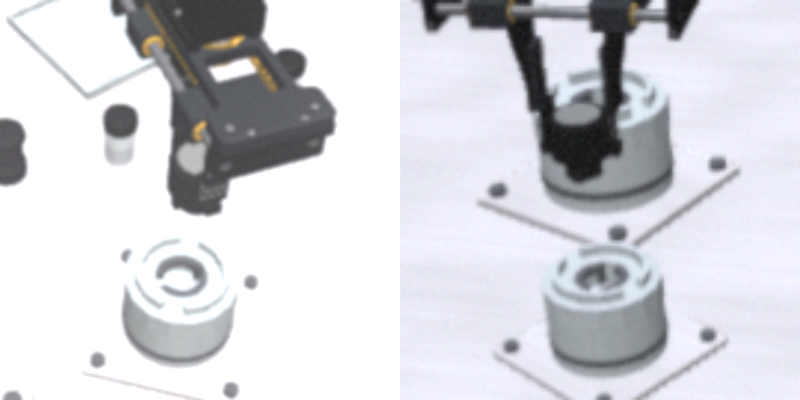

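The cap hangs upright and clear of the canister. I'll carry it to the tray at this height.

```bash
python3 -m jog '[[[4,-20,0],[0,0,0],1],[[10,-55,0],[0,0,0],1],[[17,-92,0],[0,0,0],1],[[25,-130,0],[0,0,0],1],[[32,-168,0],[0,0,0],1],[[39,-206,0],[0,0,0],1],[[46,-244,0],[0,0,0],1],[[53,-282,0],[0,0,0],1],[[60,-320,0],[0,0,0],1],[[66,-350,0],[0,0,0],1],[[70,-368,0],[0,0,0],1],[[70,-372,0],[0,0,0],1]]'
python3 -m jog '[[[0,0,0],[0,0,0],1],[[0,0,40],[0,0,0],1],[[0,0,75],[0,0,0],1],[[0,0,95],[0,0,0],1],[[0,0,105],[0,0,0],1],[[0,0,110],[0,0,0],1],[[0,0,110],[0,0,0],1],[[0,0,110],[0,0,0],1]]'
python3 f.py; python3 -c "
from h import *
togo([.551,.175,.035],-85)
for n,y0,x0 in(('side',90,210),('scene',170,300)):
    im=vision.capture(n)[y0:y0+135,x0:x0+135,::-1];cv2.imwrite('pics/t_%s.png'%n,cv2.convertScaleAbs(cv2.resize(im,(400,400)),alpha=1.6,beta=15))
cv2.imwrite('pics/t1.png',np.hstack([cv2.imread('pics/t_side.png'),cv2.imread('pics/t_scene.png')]))"
```

```text
time_s: 10.2
position: [0.5471, 0.1812, 0.1885]
tcp_rot: [[0.996, 0.087, -0.001], [0.087, -0.996, 0.001], [-0.001, -0.001, -1.0]]
force: [1.3, -0.6, -0.5]
opening: 0.52
time_s: 10.87
position: [0.5486, 0.1774, 0.0807]
tcp_rot: [[0.997, 0.083, 0.002], [0.083, -0.997, 0.0], [0.002, 0.0, -1.0]]
force: [1.1, -0.6, -0.4]
opening: 0.523
yaw -85.27 F [ 1.1 -0.6 -0.4] M [-0.03   0.14   0.019] op 0.523 tau6 -0.001
t 10.87 pos [0.5486 0.1774 0.0807] yaw -85.27 tilt [0.0019 0.0001] j6 92.1
shift mm [ 2.1  2.6 45.7] wz -0.27
```

View pics/t1.png

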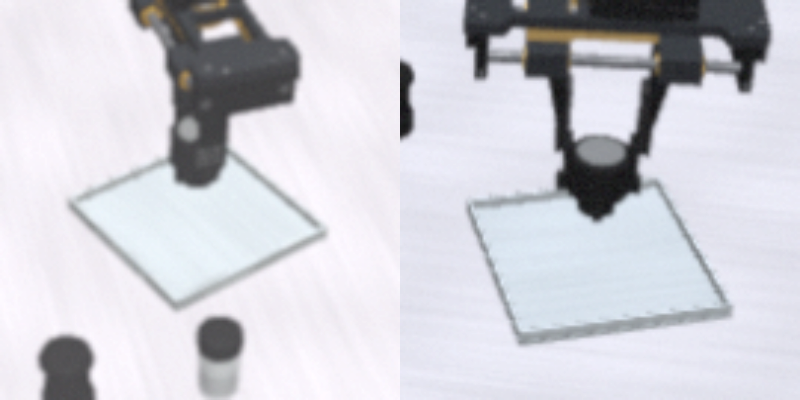

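The cap hangs over the middle of the tray. I'll lower it, slowly at the end.

```bash
python3 -m jog '[[[0,0,15],[0,0,0],1],[[0,0,28],[0,0,0],1],[[0,0,35],[0,0,0],1],[[0,0,39],[0,0,0],1],[[0,0,41],[0,0,0],1],[[0,0,42],[0,0,0],1],[[0,0,42],[0,0,0],1],[[0,0,42],[0,0,0],1]]'|sed -n 2p; python3 f.py
python3 -m jog '[[[0,0,1],[0,0,0],1],[[0,0,1],[0,0,0],1]]'|sed -n 2p; python3 f.py
```

```text
position: [0.5479, 0.1781, 0.0384]
yaw -85.21 F [ 0.4  0.2 -0.9] M [-0.034  0.151  0.027] op 0.525 tau6 -0.0
position: [0.5476, 0.178, 0.0371]
yaw -85.22 F [ 0.5 -0.4 -1.2] M [-0.043  0.216  0.001] op 0.524 tau6 0.0
```

```bash
python3 -m jog '[[[0,0,1],[0,0,0],1],[[0,0,1],[0,0,0],1]]'|sed -n 2p; python3 f.py
```

```text
position: [0.5474, 0.178, 0.0358]
yaw -85.22 F [ 0.4 -0.6 -1.4] M [-0.062  0.15   0.037] op 0.521 tau6 0.0
```

```bash
python3 -m jog '[[[0,0,1],[0,0,0],1],[[0,0,1],[0,0,0],1]]'|sed -n 2p; python3 f.py
```

```text
position: [0.5476, 0.178, 0.0351]
yaw -85.22 F [-0.4  0.4 -1.1] M [-0.016  0.263 -0.043] op 0.523 tau6 -0.0
```

```bash
python3 -m jog '[[[0,0,1],[0,0,0],1],[[0,0,1],[0,0,0],1]]'|sed -n 2p; python3 f.py
```

```text
position: [0.5478, 0.1781, 0.035]
yaw -85.21 F [-1.6 -1.3  6.5] M [-0.088  0.455 -0.024] op 0.523 tau6 -0.001
```

```bash
python3 -m jog '[[[0,0,0.7],[0,0,0],1],[[0,0,0.7],[0,0,0],1]]'|sed -n 2p; python3 f.py
```

```text
position: [0.548, 0.1781, 0.0349]
yaw -85.21 F [-2.3 -0.6 10.6] M [-0.164  0.54  -0.016] op 0.526 tau6 -0.002
```

The cap is on the floor at about 10 N. I'll hold, ease the load, then open gradually.

```bash
python3 -m jog '[[[0,0,0],[0,0,0],1],[[0,0,0],[0,0,0],1],[[0,0,-0.8],[0,0,0],1],[[0,0,-0.8],[0,0,0],1]]' >/dev/null; python3 f.py
python3 -m jog '[[[0,0,0],[0,0,0],0.45],[[0,0,0],[0,0,0],0.42],[[0,0,0],[0,0,0],0.39],[[0,0,0],[0,0,0],0.36],[[0,0,0],[0,0,0],0.33],[[0,0,0],[0,0,0],0.3],[[0,0,0],[0,0,0],0.25],[[0,0,0],[0,0,0],0.15],[[0,0,0],[0,0,0],0.05],[[0,0,0],[0,0,0],0],[[0,0,0],[0,0,0],0],[[0,0,0],[0,0,0],0]]';python3 f.py
```

```text
yaw -85.22 F [-2.1  0.2  8. ] M [-0.11   0.461  0.008] op 0.525 tau6 -0.001
time_s: 13.8
position: [0.5474, 0.1779, 0.0337]
tcp_rot: [[0.997, 0.083, -0.0], [0.083, -0.997, -0.0], [-0.0, 0.0, -1.0]]
force: [-0.3, -0.2, -0.2]
opening: 0.979
yaw -85.22 F [-0.3 -0.2 -0.2] M [-0.118  0.128 -0.005] op 0.979 tau6 -0.0
```

```bash
python3 -m jog '[[[0,0,-3],[0,0,0],0],[[0,0,-12],[0,0,0],0],[[0,0,-30],[0,0,0],0],[[0,0,-60],[0,0,0],0],[[0,0,-95],[0,0,0],0],[[0,0,-130],[0,0,0],0],[[0,0,-160],[0,0,0],0],[[0,0,-170],[0,0,0],0],[[0,0,-170],[0,0,0],0],[[0,0,-170],[0,0,0],0]]'
python3 - <<'E'
from h import *
for n,y0,x0 in(('side',90,210),('scene',170,260)):
    im=vision.capture(n)[:,:,::-1];cv2.imwrite(f'pics/e_{n}_full.png',im)
    cv2.imwrite('pics/e_%s.png'%n,cv2.convertScaleAbs(cv2.resize(im[y0:y0+150,x0:x0+150],(400,400)),alpha=1.6,beta=15))
cv2.imwrite('pics/e1.png',np.hstack([cv2.imread('pics/e_side.png'),cv2.imread('pics/e_scene.png')]))
E
```

```text
time_s: 14.63
position: [0.5471, 0.1779, 0.2042]
tcp_rot: [[0.997, 0.083, 0.0], [0.083, -0.997, 0.0], [0.0, 0.0, -1.0]]
force: [0.9, -0.3, 0.5]
opening: 0.998
```

View pics/e1.png

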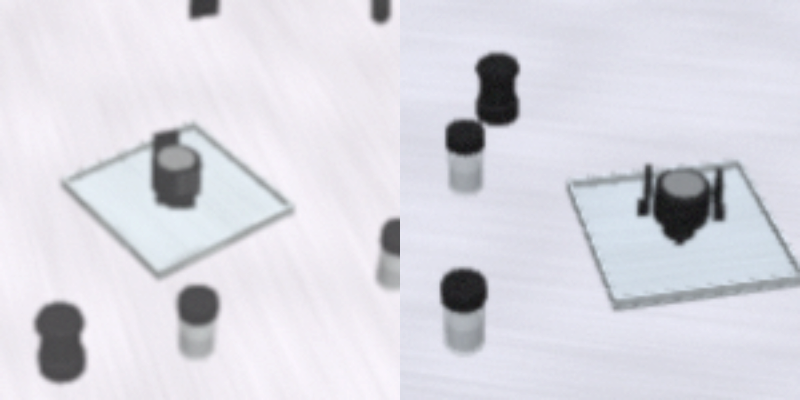

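The cap stands upright in the tray with both tabs sprung out, and the vials and eyepiece look undisturbed. One numeric check, then I'll hand in.

```bash
python3 - <<'E'
from h import *
print("cap top",np.round(tri(ray("side",(275.6,149.3)),ray("scene",(366.1,239))),4),"expect z .049")
for n,box in(("scene",(270,185,310,305)),("side",(215,165,300,235))):
    a=cv2.imread(f"pics/{n}0.png");b=cv2.imread(f"pics/e_{n}_full.png");x0,y0,x1,y1=box
    print(n,"pixels changed round vials/eyepiece",int((cv2.absdiff(a,b)[y0:y1,x0:x1].max(2)>50).sum()))
print(bot.hand_in())
E
```

```text
cap top [0.5468 0.179  0.0497] expect z .049
scene pixels changed round vials/eyepiece 0
side pixels changed round vials/eyepiece 38
the job is handed in; nothing more can be done
None
```

The cap is off the small canister and standing upright on its plug in the tray, released. I handed the job in at about 15 s of the 61 s allowed, and no verdict was reported.

- **Opening:** I squeezed both tabs and turned the cap anticlockwise about 35°, until the moment rose steeply. It peaked at about 0.36 N m, slightly above the "0.3 N m is plenty" guide. I backed off about 1.6° and lifted.
- **Lift:** The first few millimetres dragged at about 8 N until I relieved the remaining torque. After that the cap came up freely.
- **Placing:** I set it on the tray floor at about 11 N, well under the 40 N limit.

**Last checks:**
- **Cap position:** its top is at (0.547, 0.179, 0.0497), where 0.049 high is expected. That is within about 6 mm of my estimate of the tray's centre. In the pictures it stands upright with both tabs sprung out.
- **Vials and eyepiece:** they look unmoved. No pixels changed around them in the scene picture. In the side picture 38 changed; I did not trace why, and a shadow or the arm is a likely cause.
- **One disagreement:** while gripping, the gripper read about 45.6 mm instead of the expected 50 mm. The pictures showed the tabs pressed in and the cap turning with the fingers, so I carried on.

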